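# Pack the battery and click the tool case shut

### The arm

A 6-joint arm with a two-finger parallel gripper is mounted at the origin on the work surface. World frame = base frame: x ahead of the robot, y to its left, z up, the work surface at z = 0. Lengths are in m, angles in rad, forces in N, time in s.
With the tool pointing down it reaches from about 0.425 to 1.125 m from the base axis. Payload 14.9 kg.
Tool frame: the origin (TCP) lies midway between the tips of the shut fingers; the grasp point (between the pads) lies 19 mm behind it; x points along the fingers, y is the direction in which the jaws open and shut, and the axes are right-handed (so a half turn about x gives the same grasp; the last joint's range is limited). The gripper opens to 91 mm and grips with 3 to 60 N. Pads are 32 mm wide; open, the fingers measure 118 mm over their backs; the gripper's body (76 mm by 178 mm) begins 60 mm behind the grasp point.
Start: joints at [1.239, 0.379, 1.734, -0, 1.028, -0.033], TCP at [0.206, 0.669, 0.214] pointing down, gripper open.
Joint ranges: [-2.77, 2.77], [-0.74, 2.19], [0, 2.66], [-1.06, 4.2], [0.31, 2.87], [-3.08, 3.08]. Speed limits (rad/s): [1.89, 1.89, 2.39, 3.14, 3.14, 3.14].

### API

Orientations are given as a unit quaternion [x, y, z, w].
In Python, from station import * gives the robot as it stands. The module is installed in compiled form; this text tells all that it offers.
- The arm moves only by the shell command python3 -m crank 'ROWS'. ROWS is JSON, a list of rows, each a list of 3 entries, a list of its own where there are three numbers: the shift along the tool's x, y, z in m, then the turn, a rotation vector about the tool's x, y, z in degrees, then the opening in per cent of the stroke, from 0 (shut) to 100 (fully open). In form: [[[dx, dy, dz], [rx, ry, rz], jaw], ...]. A call has 1 to 8 rows; each row shifts and turns the commanded pose from where the row before left it, along the tool's axes as they then stand; what a row does not reach is not made up. A row lasts 1/8 s, in which the tool goes at most 62.5 mm and 10.7 degrees, less where a joint would pass 70% of its speed; a pose out of reach is approached as far as the arm can. A call is refused whole if a number of a shift passes 0.0625 or a number of a turn 10.7, either way. A call with a gripper value outside its range is refused whole. The fingers move at their own pace and stop on an object; the grip force is fixed at half the most. Time passes only in rows, so rows that do not move let the fingers close. It gives the time, the measured TCP pose, the force and the opening at its end, in the units of the state.
- read_state(): the state, without advancing time (a new reading comes with each control period).
- camera(name): name is "scene" or "top" or "wrist"; returns (picture, depth): 384x512x3 uint8, red, green, blue; 384x512 float32, m along the optical axis (not along the pixel's ray), 0 where there is no reading.
- camera_info(name): a dict with "mtx" (3x3 intrinsics, pixels), "position" and "attitude" of the camera in the world; the wrist camera has in their place "mount" (4x4, takes a point from camera to tool coordinates, whose origin is the TCP and whose axes are the tool frame's). Camera axes: x right, y up, looking along -z (the intrinsics and any distortion apply to the point x, -y, -z); pixel columns grow to the right and rows downward; lengths in m; the calibration is good to about 2 mm. A picture is of the moment at which its call begins: read the wrist's pose just before it. camera_info takes no time and is no camera call.
- finish_job(): hands the job in, once; it reports no verdict.
The state is a dict: "time_s": time; "qpos": joint angles; "joint_velocities": joint speeds; "tau": joint torques, N m; "tool_pos": TCP position; "eef_rot": TCP orientation; "contact_force": force on the tool from outside, world axes, zero at the start; "torque": the same for the moment, N m; "width": finger opening in m.
Only numpy, scipy, OpenCV 4.12 (cv2) and the standard library are available. Lean on these libraries where they do the work, as an engineer would, in place of code of your own. Each camera call takes 0.05 s, during which the arm holds its last target.

### The job

Put the battery pack upright into its pocket in the open tool case, then swing the lid over and press the edge opposite the hinge down past its spring catch until it clicks and the lid stays shut by itself. Press gently: stop once it has clicked, because the catch bracket cracks if you lean hard on the lid. Leave the other things on the table where they are.

Things in the scene. Friction and masses are not known exactly. Their poses are not given: they have to be found in the camera images.
- case: red plastic tool case fixed to the table, 220 mm (its x) by 170 mm (its y), rim 56 mm high, walls 4 mm, open at the top. Origin: centre of its underside, z up. The lid's hinge runs along x on its +y side, the catch is in the middle of its -y side. Inside, a black tray (top 14 mm above the table) with a pocket; bits and sockets fixed on it, at most 26 mm above the table
- pocket (a point): centre of the floor of the tray's pocket, 4 mm above the table, axes as the case's. The pocket is 52 mm along x, 82 mm along y and 10 mm deep below the tray, with straight walls. The fixed bits and sockets are at least 75 mm away along x
- catch (a point): fixed point of the case, on its -y wall's outer face, 70 mm above the table; axes as the case's. From here a grey bracket 54 mm wide stands out 35 mm and carries the black sprung hook, 34 mm wide, its top about 92 mm above the table. The bracket sits in slotted holes: bracket and hook are up to 9 mm higher or lower from start to start, which is not measured
- lid (a joint): angle of the lid, rad: 0 level (shut, give or take 0.05 with the bracket's height), 1.57 upright. A spring holds it open at 1.5 to 1.8 and throws it up again if let go unlatched; swinging it takes 1 to 4 N at its edge
- lid_hinge (a point): middle of the hinge axis, at (0, 89, 70) mm in the case's frame; it does not move as the lid swings. Its axes turn with the lid: -y runs from the hinge along the lid to the free edge, z is the lid's outward normal (up when shut)
- lid_press (a point): place to press, on the lid's outer face (upper when shut), 158 mm from the hinge axis, mid width. The lid is a red plate 230 x 178 x 8 mm, outer face 4 mm off the hinge axis's plane; two 2 mm ribs 85 mm either side of the middle. A tongue 36 mm wide reaches 17 mm beyond its free edge. The hook clears this point by 28 mm; axes as lid_hinge
- tongue (a point): the steel bar, 6 mm thick, at the tip of the lid's tongue, 192 mm from the hinge axis; axes as lid_hinge. In the last 10 mm or so it wedges the hook outward, 8 rising to 20 N at lid_press. Then the hook snaps in over it, the force drops at once, and 2 mm further the bar meets a hard stop. Over 30 N on lid or case cracks the bracket. The catch holds till freed by hand
- battery: black plastic cordless-tool battery pack, a block 46 mm (its x) by 76 mm (its y) by 46 mm high, 0.38 kg give or take a third, standing on its underside on the table. Origin: centre of its underside, z up. Either way round fits the pocket
- coupling: white plastic pipe coupling, 60 mm wide, 50 mm tall, standing; a bystander. Origin: centre of underside
- wrench: steel wrench lying flat; a bystander. Origin: centre of underside
- spray: spray can 64 mm wide, 190 mm tall, standing; a bystander. Origin: centre of underside
- carton: closed cardboard box 120 x 90 x 70 mm; a bystander. Origin: centre of underside
- tape: black tape measure 70 x 35 x 65 mm, standing; a bystander. Origin: centre of underside
- driver: screwdriver lying flat; a bystander. Origin: centre of underside
- jar: clear jar with black cap, 70 mm wide, 80 mm tall, standing; a bystander. Origin: centre of underside
There are look-alikes about, which are no part of the job. Leave any green or red look-alike of the battery alone.

How it is judged:
On the way, in this order (a step that is already met when the one before it is completed fails the run):
1. the battery pack stands seated in the pocket and the lid is still open (z of battery in the frame of case below 0.009 m and x of battery in the frame of pocket between -0.006 and 0.006 m and y of battery in the frame of pocket between -0.006 and 0.006 m and angle between battery's own z axis and vertical below 0.08 rad and value of joint lid above 0.9 rad), for 0.2 s.
2. the lid is pressed down level at its catch (value of joint lid below 0.08 rad), for 0.2 s.
At the end, for the whole second after the job is handed in: the lid stays shut on its catch (lid angle below 0.08 rad, at rest, nobody holding it) with the battery pack at rest, upright within 0.08 rad, in its pocket (underside less than 9 mm above the table, within 6 mm of the pocket's centre along both sides) (value of joint lid below 0.08 rad and velocity of joint lid between -0.05 and 0.05 rad/s and z of battery in the frame of case below 0.009 m and x of battery in the frame of pocket between -0.006 and 0.006 m and y of battery in the frame of pocket between -0.006 and 0.006 m and angle between battery's own z axis and vertical below 0.08 rad and linear speed of battery below 0.02 m/s); the robot touches nothing.
It fails at once if the robot pushes on the case, its lid or its catch with more than 30 N (contact force between any of the fingers, the arm and case above 30 N).
It fails at once if a bystander is moved by more than 30 mm or knocked over (distance of any of coupling, wrench, spray, carton, tape, driver, jar from where it was at the start of the episode above 0.03 m).
It also fails if it takes over 61 s, if anything falls off the work surface, if the arm or the gripper's body presses on something with over 40 N, if the wrist force passes 120 N, or if a joint passes its speed limit or range.

## Working session

There is one attempt and no reset: what is moved stays moved. The work goes in short steps, Python scripts to look and compute and a shell command to move; the robot and the scene stay as the last step left them, time stands still between calls to the robot, and variables do not carry over. Pictures are saved under pics/ and viewed, and the job is handed in when it is done.

```bash
mkdir -p pics; python3 - <<'E'
from station import *
import cv2,numpy as np
print(read_state())
for n in ["scene","top","wrist"]:
    print(n,camera_info(n))
    p,d=camera(n); cv2.imwrite(f"pics/{n}0.png",cv2.cvtColor(p,cv2.COLOR_RGB2BGR)); np.save(f"pics/{n}0.npy",d)
E
```

```text
{'time_s': 0.0, 'qpos': array([ 1.23870705e+00,  3.79447290e-01,  1.73477524e+00, -2.92923266e-05,
        1.02849492e+00, -3.32839110e-02]), 'joint_velocities': array([-0.00021222, -0.00089924, -0.00106021, -0.00072543, -0.00011594,
       -0.00095523]), 'tau': array([-5.66150105e-03, -7.63696790e+01, -4.34376311e+01,  6.48285798e-02,
        4.24645515e-02, -1.03432774e-04]), 'tool_pos': array([0.20593657, 0.66860586, 0.21326392]), 'eef_rot': array([ 0.1048531 ,  0.69929394, -0.10563844,  0.69916689]), 'contact_force': array([0.2160154 , 0.35236996, 0.05587178]), 'torque': array([ 0.01978376,  0.0654728 , -0.03461615]), 'width': 0.09088190197180067}
scene {'mtx': array([[437.74115528,   0.        , 258.11599718],
       [  0.        , 437.74115528, 200.18136589],
       [  0.        ,   0.        ,   1.        ]]), 'position': array([ 1.02624142, -0.90848883,  1.083312  ]), 'attitude': array([0.37285736, 0.09207599, 0.24642461, 0.88981701])}
top {'mtx': array([[375.00055511,   0.        , 257.1928303 ],
       [  0.        , 375.00055511, 192.39128078],
       [  0.        ,   0.        ,   1.        ]]), 'position': array([ 0.36662494, -0.01845347,  1.2468768 ]), 'attitude': array([ 0.03647684, -0.05177013, -0.70173593,  0.70961679])}
wrist {'mtx': array([[281.40002639,   0.        , 255.55711051],
       [  0.        , 281.40002639, 186.24754037],
       [  0.        ,   0.        ,   1.        ]]), 'mount': array([[-6.99505939e-04,  2.61570325e-01, -9.65184167e-01,
        -1.72193737e-01],
       [ 9.99999615e-01,  6.93867489e-04, -5.36696045e-04,
         6.19556597e-04],
       [ 5.29326155e-04, -9.65184171e-01, -2.61570710e-01,
        -7.40831258e-02],
       [ 0.00000000e+00,  0.00000000e+00,  0.00000000e+00,
         1.00000000e+00]])}
```

View pics/scene0.png

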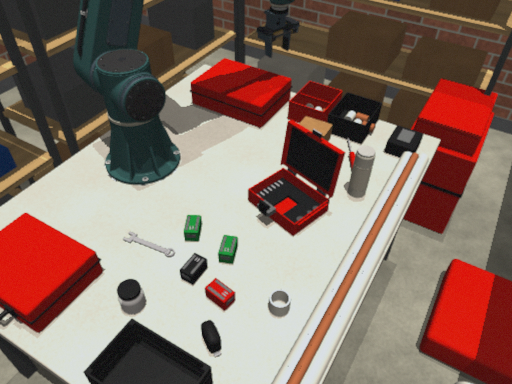

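View pics/top0.png

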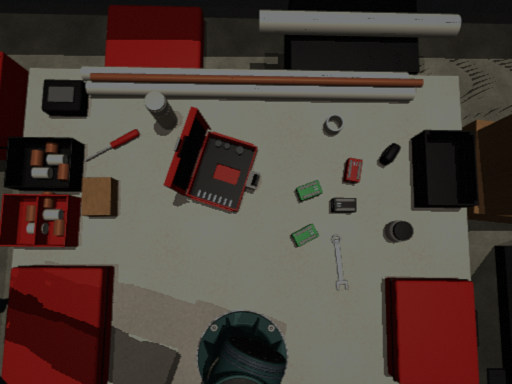

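View pics/wrist0.png

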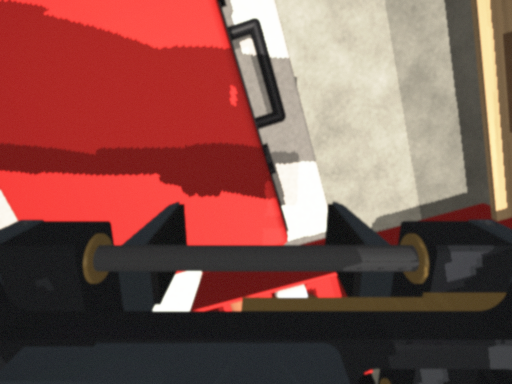

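The scene picture shows the black battery at about (194,268), with green and red look-alikes around it. The case is at about (290,195) with its lid open. The top picture shows the battery at (343,205), the case tray at (225,172) with its red pocket floor at (226,174), and the catch at (253,180). Next I'll measure from depth.

```bash
cat > h.py <<'E'
import numpy as np,cv2
from scipy.spatial.transform import Rotation as R
from station import *
def cloud(d,info,T=None):
    K=np.array(info['mtx']); h,w=d.shape
    u,v=np.meshgrid(np.arange(w),np.arange(h))
    P=np.stack([(u-K[0,2])/K[0,0]*d,-(v-K[1,2])/K[1,1]*d,-d],-1)
    if T is None:
        M=R.from_quat(info['attitude']).as_matrix(); t=np.array(info['position'])
    else: M,t=T[:3,:3],T[:3,3]
    return P@M.T+t
def toolT(s):
    T=np.eye(4);T[:3,:3]=R.from_quat(s['eef_rot']).as_matrix();T[:3,3]=s['tool_pos'];return T
E
python3 - <<'E'
from h import *
I={n:camera_info(n) for n in['top','scene']}
for n in ['top','scene']:
    d=np.load(f'pics/{n}0.npy');W=cloud(d,I[n]);np.save(f'pics/{n}W.npy',W)
    im=cv2.imread(f'pics/{n}0.png')
    def show(u0,u1,v0,v1,name,s):
        cv2.imwrite(name,cv2.resize(im[v0:v1,u0:u1],None,fx=s,fy=s,interpolation=cv2.INTER_CUBIC))
    if n=='top':
        show(160,270,100,220,'pics/tcase.png',5);show(280,420,130,250,'pics/tbat.png',5)
        for p in[(343,202),(350,170),(309,189),(227,172),(215,192),(253,180),(240,200),(185,150),(300,160),(300,210)]: print(n,p,W[p[1],p[0]].round(4))
    else:
        show(240,350,110,240,'pics/scase.png',4)
        for p in[(192,263),(286,206),(310,150),(150,290)]: print(n,p,W[p[1],p[0]].round(4))
    # battery top
    g=(W[...,2]>.035)&(W[...,2]<.055)&(np.abs(W[...,0]-.33)<.45)&(np.abs(W[...,1])<.4)
    k,l,st,c=cv2.connectedComponentsWithStats(g.astype(np.uint8))
    for i in range(1,k):
        if st[i,4]>40:
            P=W[l==i]; r=cv2.minAreaRect((P[:,:2]*1000).astype(np.float32)); print(n,c[i].round(),st[i,4],P.mean(0).round(4),np.median(P[:,2]).round(4),r,im[l==i].mean(0).round())
E
```

```text
top (343, 202) [ 0.4897 -0.3217  0.0457]
top (350, 170) [ 0.5941 -0.3451  0.0516]
top (309, 189) [ 0.5306 -0.2114  0.0474]
top (227, 172) [0.5897 0.0571 0.009 ]
top (215, 192) [0.5215 0.0954 0.0112]
top (253, 180) [ 0.5517 -0.0294  0.0844]
top (240, 200) [0.4909 0.011  0.0578]
top (185, 150) [0.6163 0.1654 0.2029]
top (300, 160) [ 0.6353 -0.1886  0.0035]
top (300, 210) [ 4.658e-01 -1.883e-01  1.000e-04]
top [335. 123.] 125 [ 0.7516 -0.2979  0.048 ] 0.0499 ((751.5406494140625, -297.765380859375), (56.857967376708984, 54.65269088745117), 89.04554748535156) [84. 86. 86.]
top [219. 149.] 236 [0.6584 0.0837 0.0468] 0.0476 ((639.4172973632812, 105.497314453125), (131.4431915283203, 267.9827880859375), 35.19482421875) [16. 18. 64.]
top [354. 170.] 340 [ 0.5963 -0.3587  0.047 ] 0.0472 ((597.231201171875, -359.9181213378906), (45.9692497253418, 77.9543228149414), 80.39745330810547) [47. 51. 98.]
top [309. 190.] 337 [ 0.5273 -0.2124  0.0473] 0.0476 ((528.1063842773438, -213.63246154785156), (45.8428840637207, 77.34645080566406), 20.861459732055664) [65. 95. 65.]
top [212. 204.] 107 [0.479  0.1
[... 1649 characters left out ...]
77. 127.  64.]
scene [228. 246.] 322 [ 0.5363 -0.2158  0.0445] 0.0448 ((534.6115112304688, -213.60635375976562), (46.63751983642578, 79.85838317871094), 19.88707733154297) [ 78. 128.  64.]
scene [193. 266.] 372 [ 0.4895 -0.3295  0.0442] 0.0445 ((487.760009765625, -327.4691467285156), (47.58982467651367, 77.00164794921875), 0.6758264899253845) [63. 64. 64.]
scene [220. 291.] 425 [ 0.6049 -0.3621  0.0447] 0.045 ((603.1856079101562, -359.5647277832031), (48.3492546081543, 76.47525787353516), 81.061279296875) [ 58.  61. 164.]
scene [277. 298.] 170 [ 0.7534 -0.2992  0.0453] 0.0468 ((754.4441528320312, -299.613037109375), (48.59370803833008, 62.68472671508789), 1.0052725076675415) [154. 156. 155.]
```

View crops.

View pics/tcase.png

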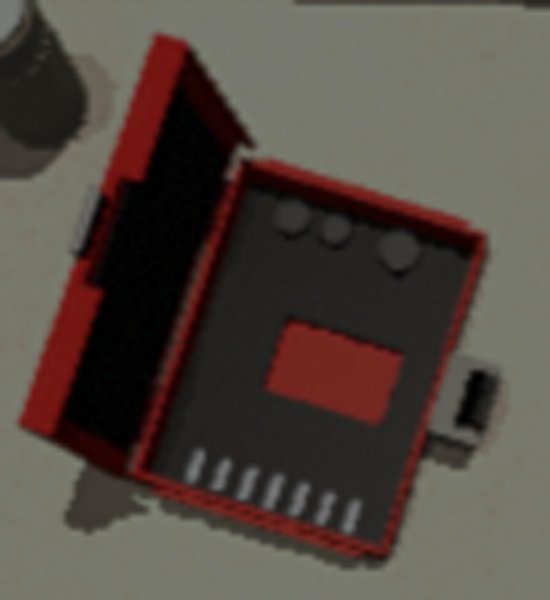

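View pics/scase.png

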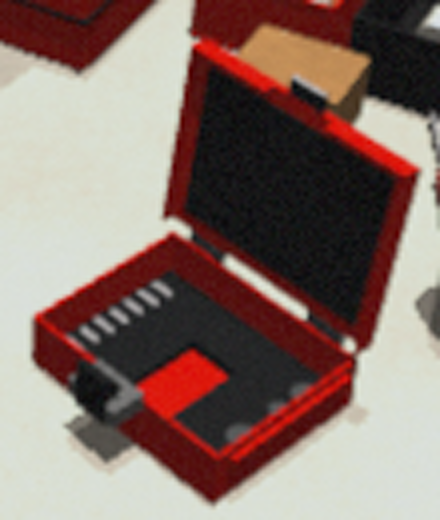

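View pics/tbat.png

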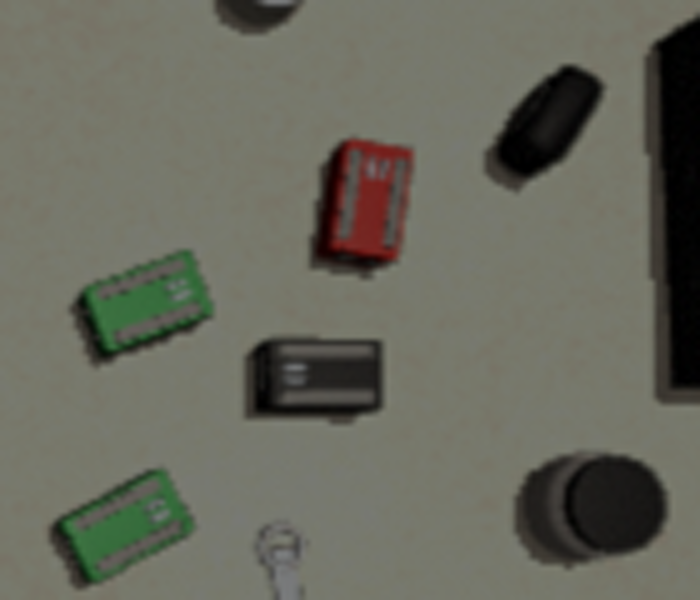

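```bash
cat >> h.py <<'E'
def plan(goal_p,goal_x,goal_y,s=None):
    """tool-axis shift and rotvec (deg) from the current pose to the goal pose"""
    s=s or read_state();T=toolT(s)
    x=np.array(goal_x,float);x/=np.linalg.norm(x);y=np.array(goal_y,float);y-=x*(x@y);y/=np.linalg.norm(y)
    G=np.stack([x,y,np.cross(x,y)],1)
    return (T[:3,:3].T@(np.array(goal_p)-T[:3,3])).round(4),np.degrees(R.from_matrix(T[:3,:3].T@G).as_rotvec()).round(2)
E
python3 - <<'E'
from h import *
s=read_state();print(toolT(s).round(3))
W=np.load('pics/topW.npy');
print('spray',W[105:112:3,153:162:3].round(3))
S=np.load('pics/sceneW.npy')
# lid plane: points z>.08 near the case; both cameras
for n,C in(('top',W),('scene',S)):
    g=(C[...,2]>.1)&(C[...,2]<.27)&(C[...,0]>.45)&(C[...,0]<.72)&(C[...,1]>.08)&(C[...,1]<.22)
    P=C[g];print(n,len(P),P.min(0).round(3),P.max(0).round(3))
    c=P.mean(0);u,sv,v=np.linalg.svd(P-c,full_matrices=False);print(c.round(4),v[2].round(4),sv.round(3),'tilt',np.degrees(np.arcsin(v[2][2])).round(1),'yaw',np.degrees(np.arctan2(v[2][1],v[2][0])).round(1))
    # tray plane
    g=(C[...,2]>-.002)&(C[...,2]<.03)&(np.hypot(C[...,0]-.585,C[...,1]-.06)<.07)
    print('tray z',np.percentile(C[g][:,2],[10,50,90]).round(4))
E
```

```text
[[-0.     0.294  0.956  0.206]
 [-0.001  0.956 -0.294  0.669]
 [-1.    -0.001 -0.     0.213]
 [ 0.     0.     0.     1.   ]]
spray [[[0.752 0.265 0.189]
  [0.752 0.256 0.19 ]
  [0.751 0.247 0.194]]

 [[0.743 0.265 0.189]
  [0.742 0.255 0.192]
  [0.743 0.247 0.191]]

 [[0.737 0.267 0.18 ]
  [0.737 0.257 0.182]
  [0.738 0.249 0.179]]]
top 1711 [0.499 0.11  0.1  ] [0.72  0.211 0.268]
[0.6117 0.1645 0.1933] [ 0.289  0.949 -0.126] [2.726 2.062 0.155] tilt -7.2 yaw 73.1
tray z [0.0043 0.014  0.0178]
scene 2288 [0.504 0.122 0.1  ] [0.72  0.212 0.266]
[0.6158 0.1651 0.1805] [ 0.2852  0.9508 -0.1211] [3.099 2.174 0.159] tilt -7.0 yaw 73.3
tray z [0.0022 0.0118 0.0159]
```

```bash
python3 -m crank '[[[-0.05,0,0],[10.4,0,0],100],[[-0.05,0,0],[10.4,0,0],100],[[-0.04,0,0],[10.4,0,0],100],[[-0.04,0,0],[10.4,0,0],100],[[0,0,0.03],[10.4,0,0],100],[[0,0.02,0.04],[10.4,0,0],100],[[0,0.03,0.04],[10.4,0,0],100],[[0,0.035,0.045],[0,0,0],100]]'
```

```text
time_s: 1.15
tool_pos: [0.3273, 0.5332, 0.3936]
eef_rot: [-0.5, -0.5, 0.5, -0.5]
contact_force: [0.7, 0.5, 0.5]
width: 0.0912
```

```bash
python3 - <<'E'
from h import *
print(plan([0.484,-0.327,0.25],[0,0,-1],[1,0,0]),read_state()['time_s'],toolT(read_state()).round(3))
E
```

```text
(array([0.1438, 0.1575, 0.8601]), array([-0.05,  0.02,  0.01])) 1.15 [[-0.     1.    -0.001  0.327]
 [-0.    -0.001 -1.     0.533]
 [-1.    -0.     0.     0.394]
 [ 0.     0.     0.     1.   ]]
```

```bash
python3 -m crank '[[[0,0.04,0.06],[0,0,0],100],[[0,0.04,0.06],[0,0,0],100],[[0,0.04,0.06],[0,0,0],100],[[0,0.037,0.06],[0,0,0],100],[[0,0,0.06],[0,0,0],100],[[0,0,0.06],[0,0,0],100],[[0,0,0.06],[0,0,0],100],[[0,0,0.06],[0,0,0],100]]'; python3 - <<'E'
from h import *
s=read_state();T=toolT(s);print(T.round(3))
i=camera_info('wrist');p,d=camera('wrist');cv2.imwrite('pics/w1.png',cv2.cvtColor(p,cv2.COLOR_RGB2BGR))
W=cloud(d,i,T@np.array(i['mount']));np.save('pics/w1W.npy',W)
print(plan([0.484,-0.327,0.25],[0,0,-1],[1,0,0]))
E
```

```text
time_s: 2.15
tool_pos: [0.4634, 0.0835, 0.3939]
eef_rot: [0.5, 0.5, -0.5, 0.501]
contact_force: [0.9, -0.6, -0.1]
width: 0.0913
[[ 0.     1.     0.002  0.463]
 [-0.     0.002 -1.     0.083]
 [-1.     0.     0.     0.394]
 [ 0.     0.     0.     1.   ]]
(array([0.1447, 0.021 , 0.4053]), array([-0.04,  0.11, -0.01]))
```

View pics/w1.png

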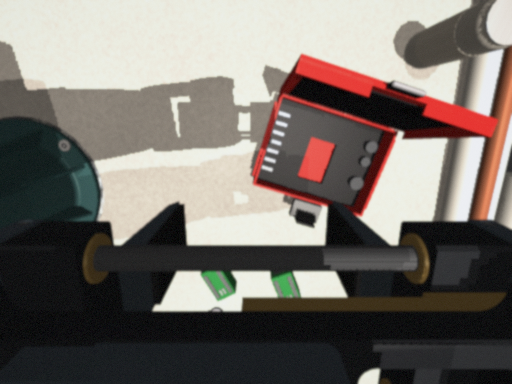

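The wrist view shows the case with its pocket at (317,159), bits on the left, sockets on the right, the catch at (306,212) and the lid at the top. I'll measure the pocket and rim.

```bash
cat > m.py <<'E'
from h import *
def pocket(im,W,uv):
    hsv=cv2.cvtColor(im,cv2.COLOR_BGR2HSV)
    g=((hsv[...,0]<10)|(hsv[...,0]>170))&(hsv[...,1]>120)&(hsv[...,2]>60)
    k,l,st,c=cv2.connectedComponentsWithStats(g.astype(np.uint8))
    i=l[uv[1],uv[0]];P=W[l==i];z=np.median(P[:,2])
    r=cv2.minAreaRect((P[:,:2]*1000).astype(np.float32))
    return st[i],P.mean(0).round(4),np.median(P,0).round(4),r
def rim(W,lo=.052,hi=.062,ctr=(.585,.06)):
    g=(np.abs(W[...,2]-(lo+hi)/2)<(hi-lo)/2)&(np.hypot(W[...,0]-ctr[0],W[...,1]-ctr[1])<.15)
    P=W[g];return len(P),cv2.minAreaRect((P[:,:2]*1000).astype(np.float32))
E
python3 - <<'E'
from m import *
for n,im,uv in(('top','top0',(227,174)),('scene','scene0',(286,207)),('w1','w1',(317,159))):
    W=np.load(f'pics/{n}W.npy');I=cv2.imread(f'pics/{im}.png');print(n,pocket(I,W,uv));print(rim(W))
W=np.load('pics/w1W.npy');print('table',np.median(W[150:250,130:240,2]),'lid', W[75,320],W[100,400])
E
```

```text
top (array([213, 164,  28,  21, 377], dtype=int32), array([0.5819, 0.0593, 0.0152]), array([0.5837, 0.0603, 0.0051]), ((505.09625244140625, 12.340385437011719), (269.6053771972656, 88.33584594726562), 30.678970336914062))
(361, ((581.0380859375, 53.529029846191406), (205.584716796875, 229.32046508789062), 73.06989288330078))
scene (array([ 248,  168,   81,   67, 1751], dtype=int32), array([0.602 , 0.0654, 0.0356]), array([0.6031, 0.0697, 0.0311]), ((814.2572021484375, -299.0931396484375), (269.1549072265625, 1262.044677734375), 31.219776153564453))
(310, ((587.6964111328125, 56.101356506347656), (217.6361083984375, 223.24676513671875), 73.21636199951172))
w1 (array([ 298,  137,   38,   46, 1087], dtype=int32), array([0.584 , 0.0622, 0.0101]), array([0.5849, 0.0614, 0.0056]), ((528.7713012695312, 84.13465881347656), (87.05075073242188, 177.41485595703125), 67.85385131835938))
(1144, ((582.12060546875, 57.647056579589844), (202.09371948242188, 222.46852111816406), 73.1675033569336))
table 0.001721099331099707 lid [0.53093605 0.1937185  0.24966919] [0.62636878 0.1691976  0.23377609]
```

```bash
python3 -m crank '[[[0,0.01,0.058],[0,0,0],100],[[0,0.01,0.058],[0,0,0],100],[[0.02,0,0.058],[0,0,0],100],[[0.03,0,0.058],[0,0,0],100],[[0.03,0,0.058],[0,0,0],100],[[0.03,0,0.058],[0,0,0],100],[[0.03,0,0.045],[0,0,0],100],[[0,0,0],[0,0,0],100]]'; python3 - <<'E'
from h import *
s=read_state();T=toolT(s);print(T.round(3))
i=camera_info('wrist');p,d=camera('wrist');cv2.imwrite('pics/w2.png',cv2.cvtColor(p,cv2.COLOR_RGB2BGR))
W=cloud(d,i,T@np.array(i['mount']));np.save('pics/w2W.npy',W)
E
```

```text
time_s: 3.2
tool_pos: [0.4831, -0.3018, 0.2552]
eef_rot: [0.5, 0.501, -0.501, 0.498]
contact_force: [0.4, 0.4, 0.2]
width: 0.0913
[[-0.003  1.    -0.001  0.483]
 [ 0.002 -0.001 -1.    -0.302]
 [-1.    -0.003 -0.002  0.255]
 [ 0.     0.     0.     1.   ]]
```

View pics/w2.png

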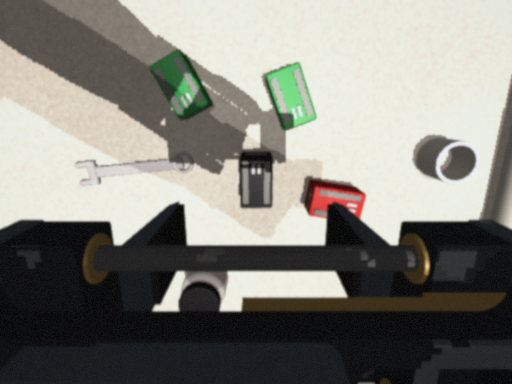

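The battery is at (256,180), between the fingers, and the red look-alike is at (335,198).

```bash
python3 - <<'E'
from h import *
W=np.load('pics/w2W.npy')
for lo,hi in((.036,.056),):
    g=(W[...,2]>lo)&(W[...,2]<hi)&(np.abs(W[...,0]-.485)<.05)&(np.abs(W[...,1]+.327)<.06)
    g[215:]=0
    P=W[g];print(len(P),np.median(P[:,2]),cv2.minAreaRect((P[:,:2]*1000).astype(np.float32)),P[:,:2].min(0),P[:,:2].max(0))
print('red',W[195,340],W[170:200:5,256])
r=W[150:214,235:300];print('table',np.median(W[100:140,300:400,2]))
E
```

```text
1745 0.04754486950906217 ((482.4587707519531, -323.39373779296875), (45.74323654174805, 75.34784698486328), 0.44814082980155945) [ 0.45937226 -0.36089854] [ 0.50540865 -0.2856996 ]
red [ 0.60088209 -0.34235621  0.04815703] [[ 0.48283641 -0.30627968  0.0485669 ]
 [ 0.48282416 -0.31345227  0.04794121]
 [ 0.48281512 -0.32030857  0.04897802]
 [ 0.48279946 -0.32803802  0.04680679]
 [ 0.48278776 -0.33534993  0.04664998]
 [ 0.48278128 -0.34197406  0.04902445]]
table 0.001681599866289435
```

```bash
python3 -m crank '[[[0.04,0,0.0115],[0,0,0],100],[[0.05,0,0.0115],[0,0,0],100],[[0.05,0,0],[0,0,0],100],[[0.04,0,0],[0,0,0],100],[[0.03,0,0],[0,0,0],100],[[0.02,0,0],[0,0,0],100],[[0.007,0,0],[0,0,0],100],[[0,0,0],[0,0,0],100]]'; python3 -c "
from h import *
print(toolT(read_state()).round(4),read_state()['contact_force'])"
```

```text
time_s: 4.25
tool_pos: [0.4849, -0.3232, 0.0214]
eef_rot: [0.5, 0.5, -0.5, 0.501]
contact_force: [0.6, 0.2, -0.1]
width: 0.091
[[ 5.000e-04  1.000e+00  1.700e-03  4.849e-01]
 [-3.000e-04  1.700e-03 -1.000e+00 -3.232e-01]
 [-1.000e+00  5.000e-04  3.000e-04  2.140e-02]
 [ 0.000e+00  0.000e+00  0.000e+00  1.000e+00]] [ 0.64301981  0.20687376 -0.08535071]
```

```bash
python3 -m crank '[[[0,0,0],[0,0,0],60],[[0,0,0],[0,0,0],30],[[0,0,0],[0,0,0],30],[[0,0,0],[0,0,0],30],[[0,0,0],[0,0,0],30],[[0,0,0],[0,0,0],30]]'
```

```text
time_s: 5.0
tool_pos: [0.4842, -0.3232, 0.0208]
eef_rot: [0.5, 0.501, -0.5, 0.5]
contact_force: [-3.7, -0.3, 4.0]
width: 0.0456
```

```bash
python3 -m crank '[[[-0.03,0,0],[0,0,0],30],[[-0.05,0,0],[0,0,0],30],[[-0.05,0,-0.02],[0,0,0],30],[[-0.05,0,-0.05],[0,0,0],30],[[-0.05,0.01,-0.05],[0,0,0],30],[[-0.01,0.02,-0.055],[0,0,0],30],[[0,0.02,-0.055],[0,0,0],30],[[0,0.02,-0.05],[0,0,0],30]]'; python3 - <<'E'
from h import *
print(plan([0.568,0.004,0.26],[0,0,-1],[.957,-.289,0]))
E
```

```text
time_s: 6.0
tool_pos: [0.5529, -0.0532, 0.2486]
eef_rot: [0.5, 0.5, -0.5, 0.5]
contact_force: [0.7, -0.6, -5.0]
width: 0.0459
(array([-0.0114,  0.0152, -0.0572]), array([ 1.689e+01, -1.000e-02, -0.000e+00]))
```

```bash
python3 -m crank '[[[-0.01,0.007,-0.03],[8.5,0,0],30],[[0,0.005,-0.017],[8.4,0,0],30],[[0,0,0],[0,0,0],30],[[0,0,0],[0,0,0],30]]'; python3 - <<'E'
from h import *
s=read_state();T=toolT(s);print(T.round(4))
i=camera_info('wrist');p,d=camera('wrist');cv2.imwrite('pics/w3.png',cv2.cvtColor(p,cv2.COLOR_RGB2BGR))
W=cloud(d,i,T@np.array(i['mount']));np.save('pics/w3W.npy',W)
E
```

```text
time_s: 6.5
tool_pos: [0.5667, -0.0095, 0.2582]
eef_rot: [-0.567, -0.422, 0.567, -0.422]
contact_force: [-0.3, -0.5, -4.2]
width: 0.0459
[[-9.000e-04  9.580e-01 -2.868e-01  5.667e-01]
 [-1.000e-04 -2.868e-01 -9.580e-01 -9.500e-03]
 [-1.000e+00 -9.000e-04  3.000e-04  2.582e-01]
 [ 0.000e+00  0.000e+00  0.000e+00  1.000e+00]]
```

View pics/w3.png

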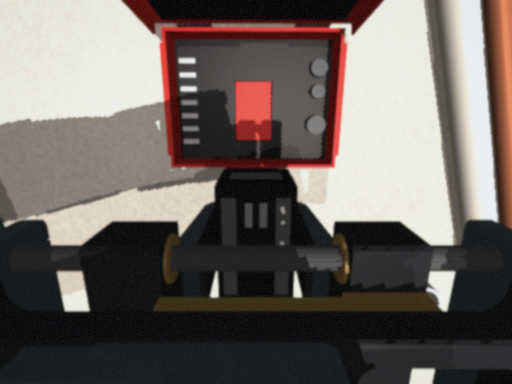

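Pocket at (253,110), with its sides parallel to the image. The held battery is at (257,230) and the case rim spans (165..350, 30..165).

```bash
python3 - <<'E'
from h import *
W=np.load('pics/w3W.npy');I=cv2.imread('pics/w3.png')
s=read_state();T=toolT(s);L=(W-T[:3,3])@T[:3,:3]   # tool frame
hsv=cv2.cvtColor(I,cv2.COLOR_BGR2HSV)
g=((hsv[...,0]<10)|(hsv[...,0]>170))&(hsv[...,1]>120)&(hsv[...,2]>40)
m=np.zeros_like(g);m[72:148,225:285]=1
q=np.argwhere(g&m);print('px',q.min(0),q.max(0))
P=L[g&m];print('floor z world',np.median(W[g&m][:,2]))
# low region in tray window by depth
win=(slice(60,160),slice(205,300))
print('y cols',[(c,(W[85:120,c,2]).mean().round(4),L[100,c,1].round(4)) for c in range(230,278,1)][::1])
print('z rows',[(r,W[r,245:262,2].mean().round(4),L[r,253,2].round(4)) for r in range(74,146)])
cv2.imwrite('pics/w3c.png',cv2.resize(I[20:210,150:360],None,fx=3.5,fy=3,interpolation=cv2.INTER_CUBIC))
# battery
b=(L[...,0]>-.06)&(L[...,0]<.04)&(np.abs(L[...,1])<.03)&(L[...,2]<.05)&(L[...,2]>-.06)
r,c=np.nonzero(b);print('bat',r.min(),r.max(),c.min(),c.max())
for rr in range(166,215,4): print(rr,L[rr,257].round(4),L[rr,225].round(4),L[rr,290].round(4))
E
```

```text
px [ 81 235] [140 271]
floor z world 0.005563139707301601
y cols [(230, np.float64(0.0153), np.float64(-0.0366)), (231, np.float64(0.0154), np.float64(-0.0352)), (232, np.float64(0.0157), np.float64(-0.0337)), (233, np.float64(0.0156), np.float64(-0.0325)), (234, np.float64(0.0156), np.float64(-0.0309)), (235, np.float64(0.0092), np.float64(-0.0301)), (236, np.float64(0.0055), np.float64(-0.0288)), (237, np.float64(0.0056), np.float64(-0.0273)), (238, np.float64(0.0056), np.float64(-0.0259)), (239, np.float64(0.0056), np.float64(-0.0244)), (240, np.float64(0.0054), np.float64(-0.0231)), (241, np.float64(0.0056), np.float64(-0.0216)), (242, np.float64(0.0176), np.float64(-0.0201)), (243, np.float64(0.0056), np.float64(-0.0188)), (244, np.float64(0.0054), np.float64(-0.0172)), (245, np.float64(0.0055), np.float64(-0.0158)), (246, np.float64(0.0054), np.float64(-0.0144)), (247, np.float64(0.0052), np.float64(-0.013)), (248, np.float64(0.0175), np.float64(-0.0114)), (249, np.float64(0.0054), np.float64(-0.01)), (250, np.float64(0.0177), np.float64(-0.0086)), (251, np.float64(0.0176), np.
[... 5053 characters left out ...]
6 -0.0169 -0.0373] [-0.0236  0.0182 -0.0368]
186 [-0.027   0.0003 -0.0354] [-0.0253 -0.017  -0.035 ] [-0.0253  0.0181 -0.035 ]
190 [-0.0263  0.0003 -0.033 ] [-0.0258 -0.017  -0.0329] [-0.0262  0.0181 -0.033 ]
194 [-0.0265  0.0003 -0.0308] [-0.0256 -0.0171 -0.0306] [-0.0251  0.0183 -0.0304]
198 [-0.0278  0.0003 -0.029 ] [-0.026  -0.0171 -0.0284] [-0.0279  0.018  -0.029 ]
202 [-0.0255  0.0003 -0.026 ] [-0.0282 -0.0169 -0.0269] [-0.0276  0.0181 -0.0267]
206 [-0.0267  0.0003 -0.0241] [-0.0263 -0.0172 -0.0239] [-0.0285  0.0181 -0.0247]
210 [-0.0265  0.0003 -0.0217] [-0.0275 -0.0171 -0.022 ] [-0.0269  0.0183 -0.0218]
214 [-0.0265  0.0003 -0.0193] [-0.0277 -0.0172 -0.0198] [-0.0275  0.0183 -0.0197]
```

View pics/w3c.png

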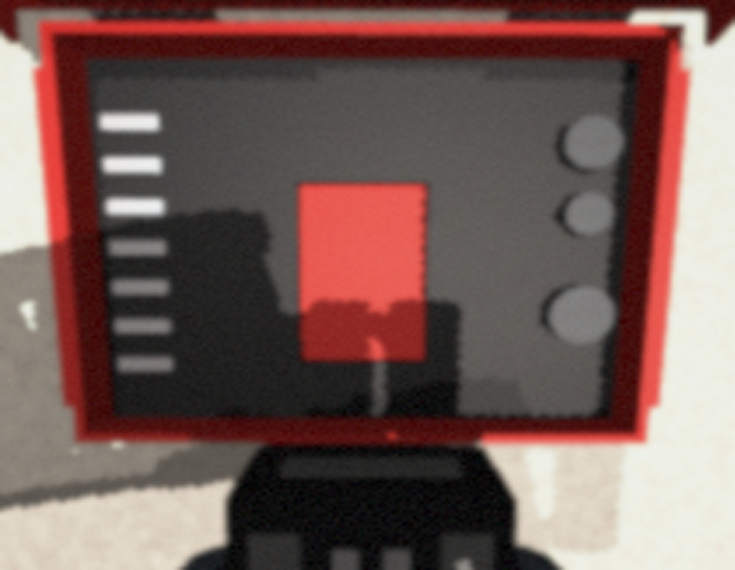

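```bash
python3 -m crank '[[[0,-0.002,-0.037],[0,0,0],30],[[0.01,-0.0021,-0.0372],[0,0,0],30],[[0.04,0,0],[0,0,0],30],[[0.05,0,0],[0,0,0],30],[[0.05,0,0],[0,0,0],30],[[0.04,0,0],[0,0,0],30],[[0.02,0,0],[0,0,0],30],[[0,0,0],[0,0,0],30]]'; python3 - <<'E'
from h import *
s=read_state();T=toolT(s);print(T.round(4))
i=camera_info('wrist');p,d=camera('wrist');cv2.imwrite('pics/w4.png',cv2.cvtColor(p,cv2.COLOR_RGB2BGR))
p,d2=camera('scene');cv2.imwrite('pics/s4.png',cv2.resize(cv2.cvtColor(p,cv2.COLOR_RGB2BGR)[100:250,220:380],None,fx=4,fy=4))
print(plan([0.5840,0.0615,0.04],[0,0,-1],[.957,-.29,0]))
E
```

```text
time_s: 7.55
tool_pos: [0.5843, 0.0626, 0.0481]
eef_rot: [-0.567, -0.422, 0.568, -0.421]
contact_force: [-0.3, -0.2, -4.3]
width: 0.0457
[[-1.800e-03  9.572e-01 -2.893e-01  5.843e-01]
 [-1.000e-04 -2.893e-01 -9.572e-01  6.260e-02]
 [-1.000e+00 -1.700e-03  6.000e-04  4.810e-02]
 [ 0.000e+00  0.000e+00  0.000e+00  1.000e+00]]
(array([ 0.0101, -0.0012,  0.0019]), array([ 0.05, -0.03, -0.09]))
```

View pics/w4.png

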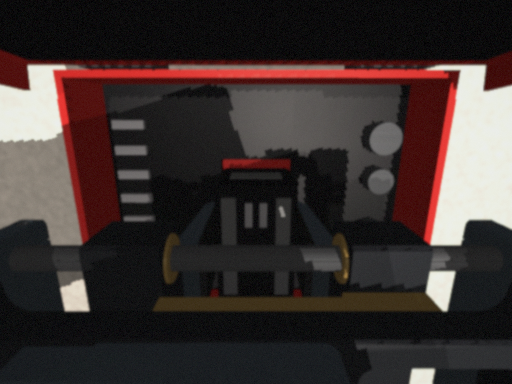

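View pics/s4.png

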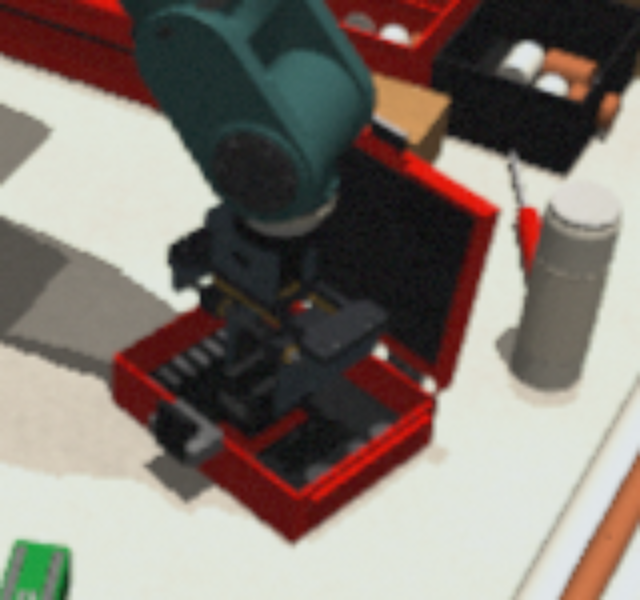

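```bash
python3 - <<'E'
from h import *
s=read_state();T=toolT(s);i=camera_info('wrist')
p,d=camera('wrist');W=cloud(d,i,T@np.array(i['mount']));L=(W-T[:3,3])@T[:3,:3];I=cv2.cvtColor(p,cv2.COLOR_RGB2BGR)
cv2.imwrite('pics/w5.png',cv2.resize(I[140:240,190:330],None,fx=5,fy=5))
for r in (163,166): print(r,[(c,L[r,c].round(4).tolist()) for c in list(range(219,228))+list(range(286,295))])
for r in range(154,186): print(r,L[r,245].round(4),W[r,245,2].round(4),I[r,245])
for r in(172,178,): print(r,[(c,L[r,c].round(4).tolist()) for c in list(range(205,222,2))+list(range(292,305,2))])
E
```

```text
163 [(219, [0.0333, -0.0274, -0.0366]), (220, [0.0387, -0.0274, -0.0356]), (221, [-0.1722, -0.0004, -0.0743]), (222, [0.0452, -0.0267, -0.0344]), (223, [0.0452, -0.0259, -0.0344]), (224, [0.0442, -0.025, -0.0346]), (225, [0.0428, -0.0241, -0.0349]), (226, [0.0443, -0.0234, -0.0346]), (227, [0.0463, -0.0229, -0.0342]), (286, [0.0444, 0.0233, -0.0346]), (287, [0.0457, 0.0243, -0.0343]), (288, [0.0402, 0.0244, -0.0353]), (289, [0.0338, 0.0244, -0.0365]), (290, [0.0344, 0.0252, -0.0364]), (291, [0.0354, 0.0261, -0.0362]), (292, [0.0344, 0.0267, -0.0364]), (293, [0.0347, 0.0275, -0.0363]), (294, [0.0349, 0.0283, -0.0363])]
166 [(219, [0.0355, -0.0278, -0.0339]), (220, [0.0398, -0.0276, -0.0331]), (221, [0.044, -0.0274, -0.0323]), (222, [0.0458, -0.0268, -0.0319]), (223, [0.0453, -0.026, -0.032]), (224, [0.0449, -0.0251, -0.0321]), (225, [0.045, -0.0244, -0.0321]), (226, [0.0456, -0.0236, -0.032]), (227, [0.0454, -0.0228, -0.032]), (286, [0.0447, 0.0235, -0.0321]), (287, [0.0453, 0.0243, -0.032]), (288, [0.0383, 0.0243, -0.0334]), (289, [0.0358, 0.0247, -0.0339]), (290, [0.0353, 0.0254, -0
[... 2109 characters left out ...]
95]), (298, [0.0346, 0.0315, -0.0295]), (300, [0.0341, 0.0329, -0.0296]), (302, [0.0341, 0.0344, -0.0296]), (304, [0.0352, 0.0361, -0.0294])]
178 [(205, [0.0347, -0.0386, -0.0249]), (207, [0.0348, -0.0371, -0.0249]), (209, [0.0337, -0.0354, -0.0251]), (211, [0.0354, -0.0342, -0.0247]), (213, [0.0352, -0.0326, -0.0248]), (215, [0.0345, -0.031, -0.0249]), (217, [0.0351, -0.0296, -0.0248]), (219, [-0.0122, -0.0218, -0.0361]), (221, [-0.0145, -0.0203, -0.0366]), (292, [-0.0118, 0.0209, -0.036]), (294, [0.0352, 0.0287, -0.0247]), (296, [0.0353, 0.0303, -0.0247]), (298, [0.0345, 0.0316, -0.0249]), (300, [0.0325, 0.0328, -0.0254]), (302, [0.0356, 0.0349, -0.0246]), (304, [0.0345, 0.0362, -0.0249])]
```

View pics/w5.png

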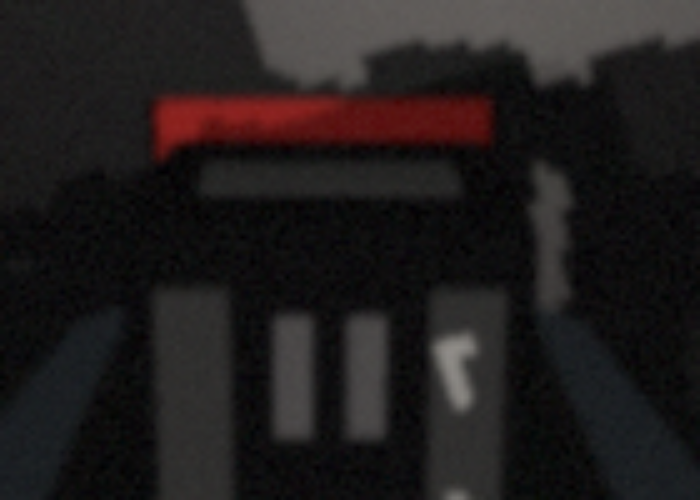

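```bash
python3 -m crank '[[[0,-0.0015,0.001],[0,0,0],30],[[0.005,0,0],[0,0,0],30],[[0.006,0,0],[0,0,0],30],[[0.004,0,0],[0,0,0],30],[[0.003,0,0],[0,0,0],30],[[0.002,0,0],[0,0,0],30],[[0,0,0],[0,0,0],30]]'
```

```text
time_s: 8.57
tool_pos: [0.583, 0.0626, 0.0286]
eef_rot: [-0.568, -0.422, 0.568, -0.421]
contact_force: [-0.3, -0.3, -4.9]
width: 0.0462
```

```bash
python3 -m crank '[[[0.002,0,0],[0,0,0],30],[[0.0015,0,0],[0,0,0],30],[[0,0,0],[0,0,0],30]]'
```

```text
time_s: 8.95
tool_pos: [0.583, 0.0626, 0.0251]
eef_rot: [-0.568, -0.422, 0.568, -0.421]
contact_force: [0.1, -0.1, -4.4]
width: 0.0454
```

```bash
python3 -m crank '[[[0.0005,0,0],[0,0,0],30],[[0,0,0],[0,0,0],70],[[0,0,0],[0,0,0],70],[[0,0,0],[0,0,0],70],[[-0.01,0,0],[0,0,0],70],[[-0.04,0,0],[0,0,0],70],[[-0.05,0,0],[0,0,0],70],[[-0.05,0,0],[0,0,0],70]]'
```

```text
time_s: 9.95
tool_pos: [0.5829, 0.0626, 0.177]
eef_rot: [0.568, 0.421, -0.568, 0.422]
contact_force: [0.6, 0.2, 0.3]
width: 0.064
```

```bash
python3 -m crank '[[[-0.05,0,0.04],[0,0,0],70],[[-0.02,0,0.03],[0,0,0],30],[[0,0,0],[0,0,0],0]]'; python3 - <<'E'
from h import *
s=read_state();T=toolT(s);i=camera_info('wrist')
p,d=camera('wrist');W=cloud(d,i,T@np.array(i['mount']));np.save('pics/w6W.npy',W);I=cv2.cvtColor(p,cv2.COLOR_RGB2BGR);cv2.imwrite('pics/w6.png',I)
print(T.round(4))
g=(W[...,2]>.043)&(W[...,2]<.06)&(np.hypot(W[...,0]-.584,W[...,1]-.0615)<.05)
P=W[g];print(len(P),np.percentile(P[:,2],[5,50,95]),cv2.minAreaRect((P[:,:2]*1000).astype(np.float32)))
E
```

```text
time_s: 10.32
tool_pos: [0.5635, -0.0048, 0.2461]
eef_rot: [0.569, 0.42, -0.567, 0.422]
contact_force: [-0.6, 0.6, -0.3]
width: 0.0467
[[ 3.700e-03  9.567e-01 -2.911e-01  5.635e-01]
 [-3.000e-04 -2.911e-01 -9.567e-01 -4.800e-03]
 [-1.000e+00  3.600e-03 -8.000e-04  2.461e-01]
 [ 0.000e+00  0.000e+00  0.000e+00  1.000e+00]]
2198 [0.04993    0.05161914 0.05310412] ((582.2097778320312, 61.47006607055664), (74.08560943603516, 45.69154357910156), 73.55879211425781)
```

View pics/w6.png

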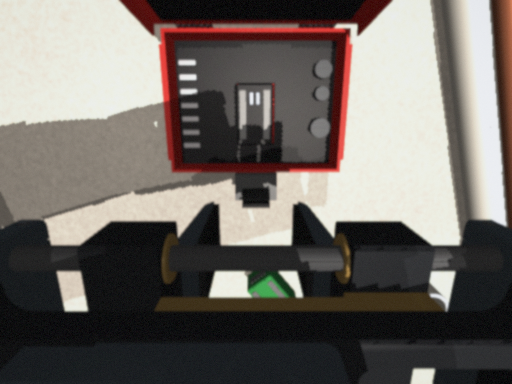

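The battery is seated: its top reads about 50 mm and its centre is within about 2 mm of the pocket. In the picture the battery is at (256,112) and the catch at (256,190). Next, the case frame, lid and catch geometry.

```bash
python3 - <<'E'
from h import *
yaw=np.radians(-16.85);x=np.array([np.cos(yaw),np.sin(yaw)]);y=np.array([-x[1],x[0]])
o=np.array([.5840,.0615])
for n in('w1','w3','w6','top','scene'):
    W=np.load(f'pics/{n}W.npy');zb=.0017 if n[0]=='w' else (.001 if n=='top' else -.0015)
    U=(W[...,:2]-o)@x;V=(W[...,:2]-o)@y;Z=W[...,2]-zb
    g=(np.abs(Z-.056)<.004)&(np.abs(U)<.13)&(np.abs(V)<.13)
    f=g&(np.abs(U)<.09)&(V<-.04)&(np.abs(U)>.03);b=g&(np.abs(U)<.08)&(V>.04);
    sL=g&(np.abs(V)<.05)&(U<-.06);sR=g&(np.abs(V)<.05)&(U>.06)
    for nm,m,C in(('front',f,V),('back',b,V),('L',sL,U),('R',sR,U)):
        if m.sum()>5: print(n,nm,m.sum(),np.percentile(C[m],[2,50,98]).round(4),end=' ')
    h=(np.abs(U)<.02)&(V<-.09)&(V>-.15)&(Z>.06)
    if h.sum()>3: print('\n hook z',np.percentile(Z[h],[5,50,95,100]).round(4),'V',np.percentile(V[h],[2,98]).round(4))
    l=(np.abs(U)<.09)&(V>.085)&(V<.15)&(Z>.10)&(Z<.24)
    if l.sum()>50:
        P=np.polyfit(Z[l],V[l],1);print(' lid inner V at z=.07',np.polyval(P,.07).round(4),'tilt',np.degrees(np.arctan(P[0])).round(2))
    t=(np.abs(U)<.02)&(V>.09)&(Z>.245);
    if t.sum()>3: print(' tongue',Z[t].max().round(4),np.percentile(V[t],[5,95]).round(4))
    print()
E
```

```text
w1 front 88 [-0.0732 -0.0709 -0.0691] w1 back 240 [0.0926 0.0946 0.0966] w1 L 129 [-0.1104 -0.1083 -0.1064] w1 R 164 [0.1049 0.1066 0.11  ] 
 hook z [0.0665 0.0851 0.0943 0.0955] V [-0.109  -0.0903]
 lid inner V at z=.07 0.0942 tilt 7.09
 tongue 0.2654 [0.1179 0.1254]

w3 front 303 [-0.0729 -0.0711 -0.0691] w3 back 624 [0.0924 0.0946 0.097 ] w3 L 327 [-0.1103 -0.1077 -0.1059] w3 R 312 [0.1054 0.1071 0.1095] 
 hook z [0.2822 0.2833 0.2844 0.2854] V [-0.1069 -0.0902]
 lid inner V at z=.07 0.0949 tilt 6.63

w6 front 363 [-0.0734 -0.0713 -0.0691] w6 back 742 [0.0924 0.0945 0.0969] w6 L 338 [-0.1103 -0.1078 -0.106 ] w6 R 341 [0.1053 0.1071 0.1096] 
 hook z [0.0666 0.0859 0.0941 0.0956] V [-0.1083 -0.0903]
 lid inner V at z=.07 0.0948 tilt 6.68

top front 47 [-0.0761 -0.0745 -0.0721] top back 72 [0.089  0.0915 0.0943] top L 41 [-0.1136 -0.108  -0.1058] top R 46 [0.1051 0.1078 0.1119] 
 hook z [0.0659 0.0826 0.0955 0.0995] V [-0.1121 -0.0905]
 lid inner V at z=.07 0.0915 tilt 7.11
 tongue 0.2672 [0.1145 0.1228]

scene front 63 [-0.1072 -0.0727 -0.0673] scene back 74 [0.0887 0.0944 0.1   ] scene L 42 [-0.1066 -0.102  -0.0982] scene R 47 [0.1093 0.1138 0.1167] 
 hook z [0.0654 0.0807 0.0957 0.0969] V [-0.1116 -0.093 ]
 lid inner V at z=.07 0.0949 tilt 6.96
 tongue 0.2671 [0.1167 0.1238]
```

```bash
cat >> h.py <<'E'
yaw=np.radians(-16.85);cx=np.array([np.cos(yaw),np.sin(yaw),0]);cy=np.array([-cx[1],cx[0],0])
O=np.array([.5840,.0615,0])
def P(U,V,z): return O+U*cx+V*cy+np.array([0,0,z])
def uv(p): p=np.array(p)-O;return np.array([p@cx,p@cy,p[2]])
def lidgoal(th,r=.162,off=.016,gap=0.):
    c,s=np.cos(th),np.sin(th)
    return P(0,.1009-r*c+(.004+gap)*s+off,.07+r*s+(.004+gap)*c)
def st():
    s=read_state();print('t',s['time_s'].__round__(2),'UVz',uv(s['tool_pos']).round(4),'F',s['contact_force'].round(2),'w',round(s['width'],4));return s
E
python3 - <<'E'
from h import *
st();print(plan(P(0,.17,.34),[0,0,-1],cx))
for a in(97,90,75,60,45,30,15,5,0): print(a,uv(lidgoal(np.radians(a))).round(4))
E
```

```text
t 10.38 UVz [-0.001  -0.0687  0.2447] F [ 0.37 -0.31  0.  ] w 0.0425
(array([-0.0951,  0.0009, -0.2387]), array([-0.05, -0.03, -0.11]))
97 [-0.      0.1406  0.2303]
90 [-0.      0.1209  0.232 ]
75 [0.     0.0788 0.2275]
60 [0.     0.0394 0.2123]
45 [-0.      0.0052  0.1874]
30 [ 0.     -0.0214  0.1545]
15 [-0.     -0.0385  0.1158]
5 [ 0.     -0.0441  0.0881]
0 [-0.     -0.0451  0.074 ]
```

```bash
python3 -m crank '[[[-0.05,0.001,0],[0,0,0],0],[[-0.045,0,-0.02],[0,0,0],0],[[0,0,-0.045],[0,0,0],0],[[0,0,-0.055],[0,0,0],0],[[0,0,-0.055],[0,0,0],0],[[0,0,-0.045],[0,0,0],0],[[0.02,0,-0.019],[0,0,0],0],[[0.04,0,0],[0,0,0],0]]'; python3 - <<'E'
from h import *
st();print(plan(P(0,.17,.22),[0,0,-1],cx))
p,d=camera('wrist');I=cv2.cvtColor(p,cv2.COLOR_RGB2BGR);cv2.imwrite('pics/w7.png',I)
E
```

```text
time_s: 11.38
tool_pos: [0.6334, 0.2266, 0.2773]
eef_rot: [0.568, 0.422, -0.567, 0.422]
contact_force: [0.3, -0.6, -0.6]
width: 0.0004
t 11.38 UVz [-0.0006  0.1723  0.2773] F [ 0.27 -0.61 -0.62] w 0.0004
(array([0.0573, 0.0005, 0.0024]), array([ 0.13, -0.03, -0.04]))
```

View pics/w7.png

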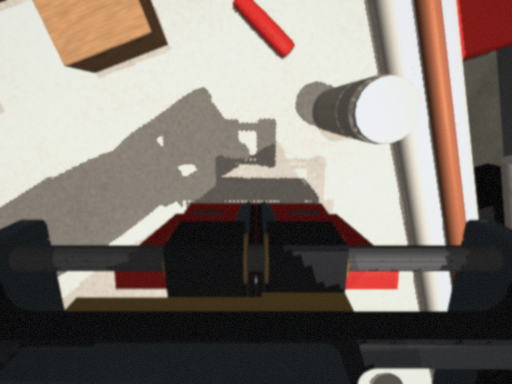

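The fingers are behind the lid, whose top edge is at row 205. The spray can at (370,108) is clear.

```bash
python3 -m crank '[[[0.035,0.0005,0],[0,0,0],0],[[0.012,0,0.01],[0,0,0],0],[[0,0,0.01],[0,0,0],0],[[0,0,0.01],[0,0,0],0],[[0,0,0.008],[0,0,0],0],[[0,0,0.008],[0,0,0],0]]'; python3 -c "
from h import *
st();print(plan(lidgoal(np.radians(85)),[0,0,-1],cx))"
```

```text
time_s: 12.18
tool_pos: [0.6205, 0.1803, 0.2324]
eef_rot: [0.568, 0.421, -0.567, 0.422]
contact_force: [0.3, 1.1, 1.8]
width: 0.0004
t 12.18 UVz [0.0005 0.1243 0.2324] F [0.34 1.06 1.76] w 0.0004
(array([ 0.0006, -0.0005,  0.0175]), array([ 0.02, -0.04, -0.06]))
```

```bash
python3 -m crank '[[[0,0,0.0175],[0,0,0],0],[[0.001,0,0.014],[0,0,0],0],[[0.003,0,0.014],[0,0,0],0],[[0.004,0,0.0135],[0,0,0],0],[[0.005,0,0.013],[0,0,0],0],[[0.006,0,0.0127],[0,0,0],0]]'; python3 - <<'E'
from h import *
st();
for a in(50,40,30): print(plan(lidgoal(np.radians(a)),[0,0,-1],cx))
p,d=camera('scene');I=cv2.cvtColor(p,cv2.COLOR_RGB2BGR);cv2.imwrite('pics/s7.png',cv2.resize(I[80:250,200:400],None,fx=3.5,fy=3.5))
E
```

```text
time_s: 12.92
tool_pos: [0.5956, 0.0989, 0.2122]
eef_rot: [0.568, 0.421, -0.568, 0.421]
contact_force: [0.4, 2.1, -0.5]
width: 0.0
t 12.93 UVz [2.000e-04 3.920e-02 2.122e-01] F [ 0.44  2.07 -0.46] w 0.0
(array([ 0.0155, -0.0003,  0.0233]), array([ 0.03, -0.  , -0.  ]))
(array([ 0.035 , -0.0003,  0.0438]), array([ 0.03, -0.  , -0.  ]))
(array([ 0.0577, -0.0003,  0.0606]), array([ 0.03, -0.  , -0.  ]))
```

View pics/s7.png

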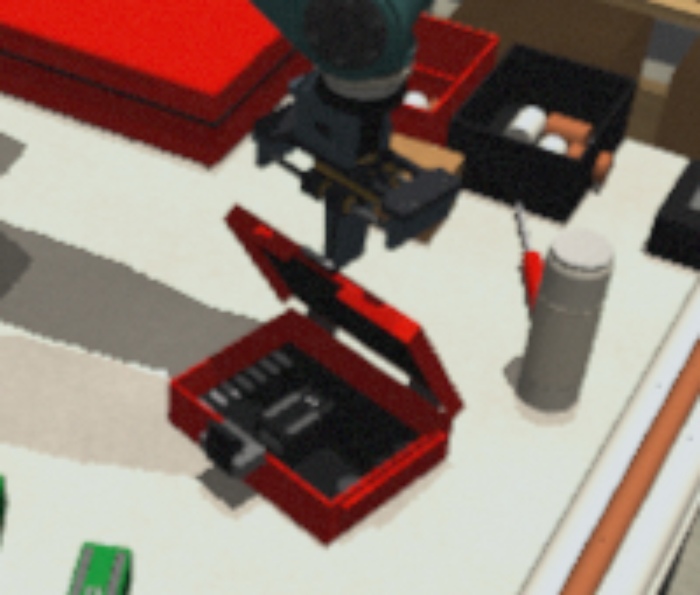

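The lid follows the fingers, now at about 60°. I'll continue along the arc.

```bash
python3 -m crank '[[[0.007,0,0.012],[0,0,0],0],[[0.0085,0,0.0113],[0,0,0],0],[[0.0095,0,0.0107],[0,0,0],0],[[0.010,0,0.0098],[0,0,0],0],[[0.011,0,0.0088],[0,0,0],0],[[0.0117,0,0.008],[0,0,0],0]]'; python3 - <<'E'
from h import *
st();
for a in(25,20,15,10,7): print(a,plan(lidgoal(np.radians(a)),[0,0,-1],cx))
E
```

```text
time_s: 13.72
tool_pos: [0.5781, 0.0411, 0.1541]
eef_rot: [-0.568, -0.421, 0.568, -0.421]
contact_force: [-0.0, 1.5, 2.0]
width: 0.0005
t 13.72 UVz [ 0.0003 -0.0212  0.1541] F [-0.02  1.49  1.96] w 0.0005
25 (array([ 0.012 , -0.0003,  0.007 ]), array([ 0.03,  0.  , -0.  ]))
20 (array([ 0.0249, -0.0003,  0.0128]), array([ 0.03,  0.  , -0.  ]))
15 (array([ 0.0383, -0.0003,  0.0173]), array([ 0.03,  0.  , -0.  ]))
10 (array([ 0.052 , -0.0003,  0.0207]), array([ 0.03,  0.  , -0.  ]))
7 (array([ 0.0604, -0.0003,  0.0222]), array([ 0.03,  0.  , -0.  ]))
```

```bash
python3 -m crank '[[[0.012,0,0.007],[0,0,0],0],[[0.0125,0,0.0058],[0,0,0],0],[[0.0085,0,0.003],[0,0,0],0],[[0.007,0,0.002],[0,0,0],0],[[0.006,0,0.0015],[0,0,0],0],[[0.003,0,0.0007],[0,0,0],0]]'; python3 - <<'E'
from h import *
st();
for a in(8,6,4,2,0): print(a,plan(lidgoal(np.radians(a)),[0,0,-1],cx))
p,d=camera('scene');I=cv2.cvtColor(p,cv2.COLOR_RGB2BGR);cv2.imwrite('pics/s8.png',cv2.resize(I[100:250,200:360],None,fx=4,fy=4))
E
```

```text
time_s: 14.48
tool_pos: [0.5724, 0.0225, 0.1056]
eef_rot: [-0.568, -0.422, 0.568, -0.422]
contact_force: [-1.1, -0.4, 3.3]
width: 0.0008
t 14.47 UVz [ 0.0003 -0.0407  0.1056] F [-1.08 -0.36  3.31] w 0.0008
8 (array([ 0.0091, -0.0003,  0.0023]), array([0.04, 0.01, 0.01]))
6 (array([ 0.0147, -0.0003,  0.0031]), array([0.04, 0.01, 0.01]))
4 (array([ 0.0203, -0.0002,  0.0037]), array([0.04, 0.01, 0.01]))
2 (array([ 0.0259, -0.0002,  0.0042]), array([0.04, 0.01, 0.01]))
0 (array([ 0.0316, -0.0002,  0.0044]), array([0.04, 0.01, 0.01]))
```

View pics/s8.png

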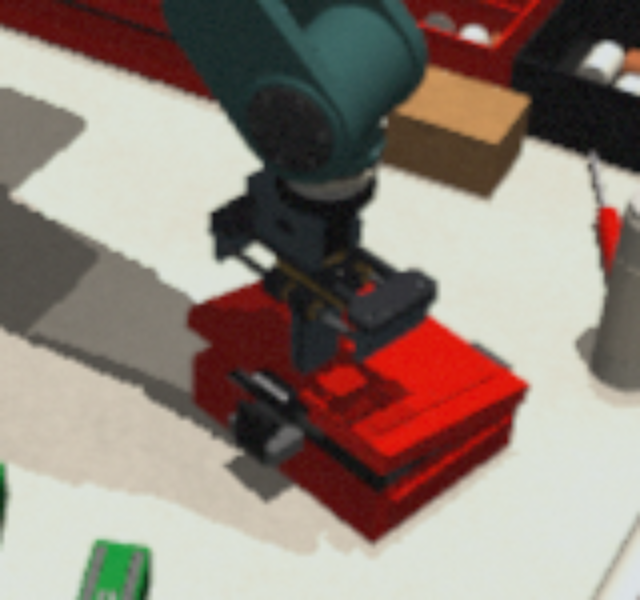

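```bash
python3 -m crank '[[[0.002,0,0.0006],[0,0,0],0],[[0.002,0,0.0006],[0,0,0],0],[[0.002,0,0.0006],[0,0,0],0],[[0.002,0,0.0005],[0,0,0],0]]';python3 -m crank '[[[0.0015,0,0.0003],[0,0,0],0],[[0.0015,0,0.0003],[0,0,0],0],[[0,0,0],[0,0,0],0]]'
```

```text
time_s: 15.02
tool_pos: [0.572, 0.0205, 0.0978]
eef_rot: [0.568, 0.421, -0.568, 0.421]
contact_force: [-0.9, 3.9, 2.7]
width: -0.0
time_s: 15.4
tool_pos: [0.5717, 0.0198, 0.0948]
eef_rot: [0.568, 0.421, -0.568, 0.422]
contact_force: [-0.4, 1.9, 2.2]
width: 0.0005
```

```bash
python3 -m crank '[[[0.0015,0,0.0002],[0,0,0],0],[[0.0015,0,0.0002],[0,0,0],0],[[0,0,0],[0,0,0],0]]';python3 -m crank '[[[0.001,0,0.0002],[0,0,0],0],[[0.001,0,0.0002],[0,0,0],0],[[0,0,0],[0,0,0],0]]'
```

```text
time_s: 15.78
tool_pos: [0.5716, 0.0194, 0.0918]
eef_rot: [0.568, 0.421, -0.568, 0.422]
contact_force: [0.5, 2.0, 1.8]
width: 0.0005
time_s: 16.15
tool_pos: [0.5715, 0.019, 0.0898]
eef_rot: [0.568, 0.421, -0.568, 0.422]
contact_force: [1.3, 2.2, 3.0]
width: 0.0002
```

```bash
python3 -m crank '[[[0.001,0,0.0002],[0,0,0],0],[[0.001,0,0.0002],[0,0,0],0],[[0,0,0],[0,0,0],0]]';python3 -m crank '[[[0.001,0,0.0001],[0,0,0],0],[[0.001,0,0.0001],[0,0,0],0],[[0,0,0],[0,0,0],0]]'
```

```text
time_s: 16.52
tool_pos: [0.5713, 0.0186, 0.0878]
eef_rot: [-0.568, -0.421, 0.568, -0.422]
contact_force: [0.7, 1.5, 2.1]
width: 0.0004
time_s: 16.9
tool_pos: [0.5712, 0.0184, 0.0858]
eef_rot: [-0.568, -0.422, 0.568, -0.421]
contact_force: [1.0, 2.1, 3.0]
width: 0.0007
```

```bash
python3 -m crank '[[[0.001,0,0.0001],[0,0,0],0],[[0.001,0,0.0001],[0,0,0],0],[[0,0,0],[0,0,0],0]]'
```

```text
time_s: 17.27
tool_pos: [0.5714, 0.0183, 0.0843]
eef_rot: [0.568, 0.421, -0.568, 0.421]
contact_force: [-2.6, 2.3, 11.9]
width: 0.0004
```

```bash
python3 -m crank '[[[0.001,0,0.0001],[0,0,0],0],[[0,0,0],[0,0,0],0]]'
```

```text
time_s: 17.52
tool_pos: [0.5714, 0.0183, 0.0835]
eef_rot: [0.568, 0.421, -0.568, 0.421]
contact_force: [-3.5, 2.8, 14.9]
width: 0.0004
```

```bash
python3 -m crank '[[[0.001,0,0],[0,0,0],0],[[0,0,0],[0,0,0],0]]'
```

```text
time_s: 17.77
tool_pos: [0.5714, 0.0182, 0.0826]
eef_rot: [0.568, 0.421, -0.568, 0.422]
contact_force: [-4.2, 2.8, 16.9]
width: 0.0004
```

```bash
python3 -m crank '[[[0.001,0,0],[0,0,0],0],[[0,0,0],[0,0,0],0]]'
```

```text
time_s: 18.02
tool_pos: [0.5714, 0.0182, 0.0817]
eef_rot: [0.568, 0.421, -0.568, 0.422]
contact_force: [-3.9, 2.6, 18.2]
width: 0.0005
```

```bash
python3 -m crank '[[[0.001,0,0],[0,0,0],0],[[0,0,0],[0,0,0],0]]'
```

```text
time_s: 18.27
tool_pos: [0.5714, 0.0181, 0.0808]
eef_rot: [-0.568, -0.421, 0.568, -0.422]
contact_force: [-6.3, 1.1, 20.5]
width: 0.0006
```

```bash
python3 -m crank '[[[0.0005,-0.0003,0],[0,0,0],0],[[0,0,0],[0,0,0],0]]'
```

```text
time_s: 18.52
tool_pos: [0.5713, 0.0181, 0.0804]
eef_rot: [0.568, 0.421, -0.568, 0.422]
contact_force: [-5.1, 1.0, 21.2]
width: 0.0004
```

```bash
python3 -m crank '[[[0.0005,0,0],[0,0,0],0],[[0,0,0],[0,0,0],0]]'
```

```text
time_s: 18.77
tool_pos: [0.5714, 0.0181, 0.08]
eef_rot: [0.568, 0.421, -0.568, 0.422]
contact_force: [-5.4, 0.1, 21.7]
width: 0.0006
```

The force is near the top of its expected band, and I'm pressing at r≈146 mm. I'll ease off and re-press nearer lid_press, where less force is needed.

```bash
python3 -m crank '[[[-0.004,0,0],[0,0,0],0],[[-0.004,0,0],[0,0,0],0],[[-0.001,0,0.005],[0,0,0],0],[[0,0,0.0045],[0,0,0],0],[[0,0,0.0035],[0,0,0],0],[[0,0,0],[0,0,0],0]]'; python3 -c "
from h import *
st()"
```

```text
time_s: 19.52
tool_pos: [0.5668, 0.0054, 0.0877]
eef_rot: [-0.568, -0.421, 0.568, -0.421]
contact_force: [-1.1, -1.3, 2.0]
width: 0.0006
t 19.52 UVz [-0.0002 -0.0587  0.0877] F [-1.05 -1.32  2.04] w 0.0006
```

```bash
python3 -m crank '[[[0.0015,0,0],[0,0,0],0],[[0.001,0,0],[0,0,0],0],[[0.001,0,0],[0,0,0],0],[[0,0,0],[0,0,0],0]]'
```

```text
time_s: 20.02
tool_pos: [0.567, 0.0054, 0.0846]
eef_rot: [-0.567, -0.422, 0.568, -0.422]
contact_force: [-5.2, -5.4, 12.5]
width: 0.0005
```

```bash
python3 -m crank '[[[0.001,0,0],[0,0,0],0],[[0.001,0,0],[0,0,0],0],[[0,0,0],[0,0,0],0]]'
```

```text
time_s: 20.4
tool_pos: [0.567, 0.0053, 0.0828]
eef_rot: [-0.567, -0.422, 0.568, -0.422]
contact_force: [-6.3, -6.7, 16.1]
width: 0.0002
```

```bash
python3 -m crank '[[[0.001,0,0],[0,0,0],0],[[0,0,0],[0,0,0],0]]'
```

```text
time_s: 20.65
tool_pos: [0.567, 0.0053, 0.0819]
eef_rot: [-0.567, -0.422, 0.568, -0.422]
contact_force: [-6.1, -6.3, 16.9]
width: 0.0002
```

```bash
python3 -m crank '[[[0.0005,-0.0002,0.0003],[0,0,0],0],[[0,0,0],[0,0,0],0]]'
```

```text
time_s: 20.9
tool_pos: [0.567, 0.0052, 0.0816]
eef_rot: [-0.567, -0.421, 0.568, -0.422]
contact_force: [-5.5, -5.7, 17.7]
width: 0.0006
```

```bash
python3 -m crank '[[[0.0005,-0.0001,0.0002],[0,0,0],0],[[0,0,0],[0,0,0],0]]'
```

```text
time_s: 21.15
tool_pos: [0.567, 0.0052, 0.0811]
eef_rot: [-0.568, -0.421, 0.568, -0.422]
contact_force: [-5.2, -3.5, 17.5]
width: 0.0006
```

```bash
python3 -m crank '[[[0.0005,0,0],[0,0,0],0],[[0,0,0],[0,0,0],0]]'
```

```text
time_s: 21.4
tool_pos: [0.5669, 0.0051, 0.0806]
eef_rot: [-0.568, -0.421, 0.568, -0.422]
contact_force: [-5.9, -4.4, 19.0]
width: 0.0005
```

```bash
python3 -m crank '[[[0.0005,-0.0002,0.0002],[0,0,0],0],[[0,0,0],[0,0,0],0]]'
```

```text
time_s: 21.65
tool_pos: [0.5668, 0.0051, 0.08]
eef_rot: [0.568, 0.421, -0.568, 0.422]
contact_force: [-2.2, -3.2, 13.4]
width: 0.0004
```

```bash
python3 -m crank '[[[0.0005,-0.0001,0.0001],[0,0,0],0],[[0,0,0],[0,0,0],0]]'
```

```text
time_s: 21.9
tool_pos: [0.5668, 0.005, 0.0793]
eef_rot: [0.568, 0.421, -0.568, 0.422]
contact_force: [-1.4, -2.5, 10.8]
width: 0.0002
```

```bash
python3 -m crank '[[[0.0005,0,0],[0,0,0],0],[[0,0,0],[0,0,0],0]]'
```

```text
time_s: 22.15
tool_pos: [0.5668, 0.005, 0.0787]
eef_rot: [0.568, 0.421, -0.568, 0.422]
contact_force: [-1.5, -3.2, 9.6]
width: 0.0003
```

```bash
python3 -m crank '[[[0.0005,0,0],[0,0,0],0],[[0,0,0],[0,0,0],0]]'
```

```text
time_s: 22.4
tool_pos: [0.5667, 0.005, 0.0781]
eef_rot: [0.568, 0.421, -0.568, 0.422]
contact_force: [-0.5, -3.9, 7.1]
width: 0.0005
```

```bash
python3 -m crank '[[[0.0005,0,0],[0,0,0],0],[[0,0,0],[0,0,0],0]]'
```

```text
time_s: 22.65
tool_pos: [0.5666, 0.0051, 0.0774]
eef_rot: [0.568, 0.421, -0.568, 0.422]
contact_force: [0.6, -3.0, 2.4]
width: 0.0
```

Force fell from 19 to 2 N, which suggests the click. I'll lift slowly and check that the lid stays down.

```bash
python3 -m crank '[[[-0.002,0,0],[0,0,0],0],[[-0.003,0,0],[0,0,0],0],[[0,0,0],[0,0,0],0]]'; python3 - <<'E'
from h import *
st()
p,d=camera('wrist');cv2.imwrite('pics/w9.png',cv2.cvtColor(p,cv2.COLOR_RGB2BGR))
p,d=camera('scene');I=cv2.cvtColor(p,cv2.COLOR_RGB2BGR);cv2.imwrite('pics/s9.png',cv2.resize(I[100:250,200:360],None,fx=4,fy=4))
W=cloud(d,camera_info('scene'));np.save('pics/s9W.npy',W)
U=(W-O)@cx;V=(W-O)@cy
g=(np.abs(U)<.1)&(V<.09)&(V>-.07)&(W[...,2]>.06)&(W[...,2]<.1)&((U>.04)|(U<-.06))
q=np.polyfit(V[g],W[g][:,2],1);print(g.sum(),q, 'z at V=-.057',np.polyval(q,-.057))
E
```

```text
time_s: 23.02
tool_pos: [0.5663, 0.0053, 0.0825]
eef_rot: [0.568, 0.422, -0.568, 0.422]
contact_force: [-0.3, -0.4, 0.1]
width: 0.0004
t 23.02 UVz [-0.0007 -0.0589  0.0825] F [-0.29 -0.35  0.06] w 0.0004
736 [-0.01818322  0.07532713] z at V=-.057 0.07636356975257383
```

View pics/s9.png

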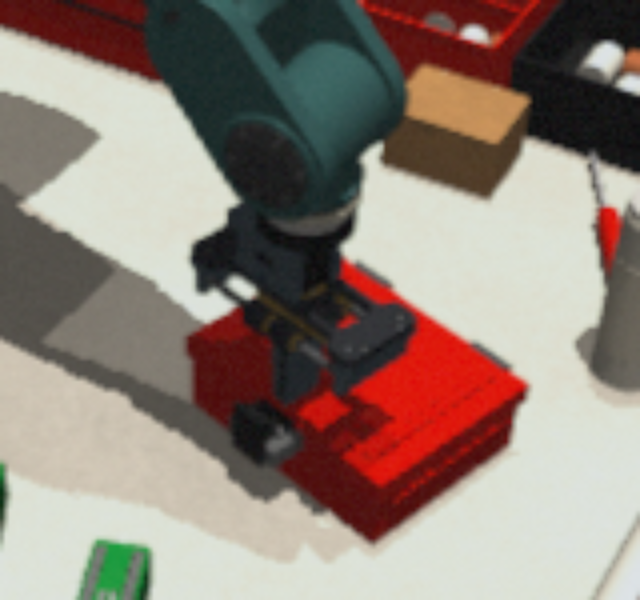

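No contact force, and the lid slope is about 0.018 rad, so it stays shut by itself. I'll retreat clear and check again.

```bash
python3 -m crank '[[[-0.02,0,0],[0,0,0],0],[[-0.04,0,0],[0,0,0],0],[[-0.05,0,0],[0,0,0],0],[[-0.05,0,0],[0,0,0],0],[[-0.03,0,0],[0,0,0],0],[[0,0,0],[0,0,0],0],[[0,0,0],[0,0,0],0],[[0,0,0],[0,0,0],0]]'; python3 - <<'E'
from h import *
st()
p,d=camera('scene');I=cv2.cvtColor(p,cv2.COLOR_RGB2BGR);cv2.imwrite('pics/s10.png',I)
W=cloud(d,camera_info('scene'));U=(W-O)@cx;V=(W-O)@cy
g=(np.abs(U)<.1)&(V<.09)&(V>-.07)&(W[...,2]>.06)&(W[...,2]<.1)
q=np.polyfit(V[g],W[g][:,2],1);print(g.sum(),q)
p,d=camera('wrist');cv2.imwrite('pics/w10.png',cv2.cvtColor(p,cv2.COLOR_RGB2BGR))
p,d=camera('top');cv2.imwrite('pics/top10.png',cv2.cvtColor(p,cv2.COLOR_RGB2BGR))
E
```

```text
time_s: 24.12
tool_pos: [0.5657, 0.0052, 0.2714]
eef_rot: [-0.567, -0.422, 0.568, -0.421]
contact_force: [-0.2, -0.2, -0.2]
width: 0.0005
t 24.12 UVz [-0.0012 -0.0592  0.2714] F [-0.21 -0.21 -0.18] w 0.0005
1920 [-0.01881018  0.07529999]
```

View pics/s10.png

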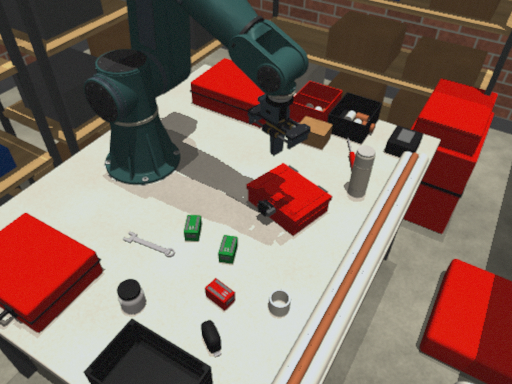

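View pics/w10.png

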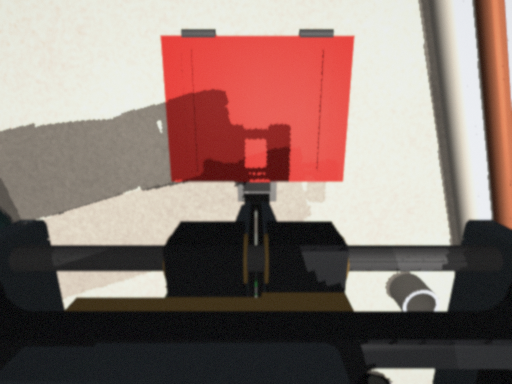

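View pics/top10.png

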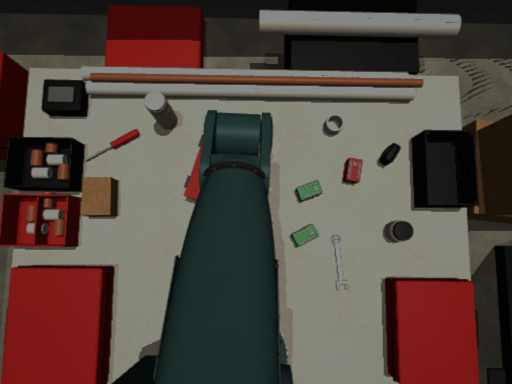

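The lid is shut on its catch (wrist picture: tongue and hook at (257,190)). The bystanders sit at the same pixels as at the start: spray (160,108), driver (112,146), coupling (333,125), tape (390,154), jar (399,231), wrench (340,262), carton (98,196). I'm handing the job in.

```bash
python3 -c "
from station import *
print(finish_job())"
```

```text
the job is handed in; nothing more can be done
None
```

The battery pack is in its pocket and the lid is shut on its catch. The job was handed in at about 24 s of the 61 s allowed, and the hand-in reported no verdict.

- **Battery:** I gripped it across its 46 mm side and lowered it into the pocket with no sign of contact. Before closing the lid, the wrist camera read its top about 50 mm above the table and its centre about 2 mm from the pocket's. I could not see it again once the lid was shut.
- **Lid:** I swung it over with the shut fingers. The first press reached about 22 N without clicking, so I backed off and pressed again nearer the marked press point. There the force peaked at about 20 N and then fell to 2–4 N. All readings stayed below the 30 N limit, but I only read the force at the end of each move.
- **Last checks:** After I let go, the lid stayed down at about 0.02 rad with no force on the tool. It read the same about 1 s later with the arm lifted clear.
- **Bystanders:** In the final picture from above, all seven sit where they were at the start. I compared this by eye and did not measure it.
- **Disagreement between cameras:** They differed by up to about 6 mm on the battery's position and 1–2 mm on heights. I relied on the wrist camera for the pick and the placing, and both worked.

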